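# Drive the stuck candle stub out of the candlestick

## Task

The dummy candle stub is stuck in the socket of the silver candlestick clamped in the birch cradle. Take the drift from its rest, put its rod in through the bore at the candlestick's foot and drive the stub right out so that it drops into the cork-lined tray, without touching the stub with the gripper. Then lay the drift back on its rest the way it lay, and leave everything else where it is.

Things in the scene. Friction and masses are not known exactly. Their poses are not given: they have to be found in the camera images.
- cradle: Birch cradle fixed to the table, holding a silver candlestick clamped lying level, 80 mm long, foot disc 80 mm across. Origin on the table under the candlestick's middle, z up; foot towards +y, socket and catch tray towards -y. A straight round bore 26 mm in diameter, its axis 70 mm above the table, runs right through the candlestick along y.
- foot_mouth (a point): Centre of the bore's opening in the candlestick's foot, 70 mm above the table. Axes as the cradle's: the bore runs level from here along this point's -y; +y points out of the foot. The near end of the stuck stub is 18 to 26 mm inside this mouth.
- socket_mouth (a point): Centre of the bore's other opening, at the candle socket, 80 mm from foot_mouth along -y; same axes. A small spring in the socket's top wall presses on the stub: 8 to 13 N along the bore moves it. Once the stub is past, 10 mm of radius stays free there. The stub drops when its near end has passed this mouth: let the rod's tip reach about 15 mm beyond.
- stub_center (a point): Centre of the dummy candle stub, a plain turned-wood cylinder 24 mm in diameter and 60 mm long (axis along its own y), about 30 g, stuck in the socket end of the bore, its outer end within 6 mm of flush with socket_mouth.
- tray_floor (a point): Centre of the cork floor of the catch tray on the cradle, below and beyond the socket mouth, 24 mm above the table; inside 110 mm wide (x), 132 mm long (y), rims 20 mm above the floor. Same axes as the cradle. A stub lying there has its centre 12 mm above this point.
- drift_grip (a point): Centre of the handle of the drift, a straight tool 200 mm long, about 0.15 kg: square dark-wood handle 26 x 26 mm, 90 mm long along its own y, then along -y on the same axis a round brass rod 14 mm thick, 110 mm long (collar 23 mm across on its first 7 mm). Lies level, 35 mm above the table; pinch the handle's middle across x from above; balances 30 mm ahead of it.
- drift_tip (a point): Centre of the end face of the drift's rod, 155 mm from drift_grip along the drift's own -y.
- rest_seat (a point): Where the drift's handle centre belongs on its birch rest, fixed to the table: 35 mm above the table, rod along this point's -y. The handle's rear 16 mm lies on a saddle between cheeks 40 mm apart and 14 mm high; the rod in a fork 28 mm wide, 115 mm along -y, prongs 46 mm above the table. Nothing stands beside the handle's middle; 6 mm base plate below.
- perfume: Bystander, to be left alone: green glass perfume bottle, 60 mm across, 125 mm tall.
- teacup: Bystander, to be left alone: white porcelain teacup with handle, 80 mm across, 60 mm tall.
- fan_frame: Bystander, to be left alone: red lacquered fan frame standing on a round foot, about 135 mm tall.
- glue_jar: Bystander, to be left alone: glass jar with a dark lid, 68 mm across, 85 mm tall.
- hammer: Bystander, to be left alone: hammer lying on the table.
- brush: Bystander, to be left alone: brush lying on the table.
- mug: Bystander, to be left alone: mug, 80 mm across, 90 mm tall.

How it is judged (in metres and radians):
On the way, in this order (a step that is already met when the one before it is completed fails the run):
1. the drift's tip is inside the bore from the foot end, with the stub still in the bore (x of drift_tip in the frame of foot_mouth between -0.011 and 0.011 m and z of drift_tip in the frame of foot_mouth between -0.011 and 0.011 m and y of drift_tip in the frame of foot_mouth between -0.045 and -0.004 m and y of stub_center in the frame of socket_mouth above 0.005 m), for 0.05 s.
2. the stub has been driven through by the drift: its centre is beyond the socket mouth while the rod is through the bore (x of drift_tip in the frame of foot_mouth between -0.011 and 0.011 m and z of drift_tip in the frame of foot_mouth between -0.011 and 0.011 m and y of drift_tip in the frame of foot_mouth below -0.055 m and y of stub_center in the frame of socket_mouth below -0.015 m), for 0.05 s.
At the end, for the whole second after the job is handed in: The stub lies at rest in the catch tray, clear of the bore (centre inside the walls, under 22 mm above the floor); the drift rests on its rest the way it lay (handle centre within 18 mm of rest_seat sideways and 6 mm in height, direction within 0.15 rad) (x of stub_center in the frame of tray_floor between -0.055 and 0.055 m and y of stub_center in the frame of tray_floor between -0.066 and 0.07 m and z of stub_center in the frame of tray_floor below 0.022 m and linear speed of each of stub, drift below 0.03 m/s and horizontal distance between drift_grip and rest_seat below 0.018 m and z of drift_grip in the frame of rest_seat between -0.006 and 0.006 m and angle between the y axis of drift_grip and the y axis of rest_seat, either way round below 0.15 rad and y of drift_tip in the frame of rest_seat below -0.1 m); the robot touches nothing.
It fails at once if the gripper touches the stub (contact force between stub and the fingers above 0.5 N).
It fails at once if a bystander is moved more than 30 mm (distance of any of perfume, teacup, fan_frame, glue_jar, hammer, brush, mug from where it was at the start of the episode above 0.03 m).
It also fails if it takes over 48 s, if anything falls off the work surface, if the arm or the gripper's body presses on something with over 40 N, if the wrist force passes 120 N, or if a joint passes its speed limit or range.

## Robot

A 7-joint arm with a two-finger parallel gripper is mounted at the origin on the work surface. World frame = base frame: x ahead of the robot, y to its left, z up, the work surface at z = 0. Lengths are in mm, angles in rad, forces in N, time in s.
With the tool pointing down it reaches from about 400 to 875 mm from the base axis. Payload 4.4 kg.
Tool frame: the origin (TCP) lies at the very end of the fingers, on their centre line; the grasp point (between the pads) lies 19 mm behind it; z points along the fingers, y is the line along which they close (so a half turn about z gives the same grasp; the last joint's range is limited). The gripper opens to 85 mm and grips with 20 to 120 N. Pads are 22 mm wide; open, the fingers measure 114 mm over their backs; the gripper's body (76 mm by 85 mm) begins 54 mm behind the grasp point. The pads swing forward as they close: fully open they stand 13 mm farther back than shut.
Start: joints at [-1.166, 0.628, 0.038, 1.517, -0.027, 0.996, -0.02], TCP at [294.819, 579.309, 231.313] pointing down, gripper open.
Joint ranges: [-3.06, 3.06], [-0.37, 2.12], [-1.25, 1.32], [0.18, 2.47], [-1.1, 4.24], [0.23, 1.98], [-2.94, 2.94]. Speed limits (rad/s): [2.57, 2.57, 3.14, 3.14, 3.14, 3.14, 3.14].

## Interface

Orientations are given as [roll, pitch, yaw] about the fixed x, y, z axes, in that order (R = Rz(yaw) Ry(pitch) Rx(roll)).
In Python, from cell import ctrl gives the robot as it stands.
- The arm moves only by the tool step_arm, never from a script. Its argument "series" is a list that holds one entry, the list of rows, each a list of 7 numbers: the turn, a rotation vector about the tool's x, y, z as a fraction of full scale, then the shift along the tool's x, y, z as a fraction of full scale, then the closure, from 0 (fully open) to 1 (shut). In form: [[[ax, ay, az, tx, ty, tz, gripper], ...]]. A call has 1 to 12 rows; each row shifts and turns the commanded pose from where the row before left it, along the tool's axes as they then stand; what a row does not reach is not made up. Full scale, the value 1, is 150 mm for a shift and 45 degrees for a turn. A row lasts 1/10 s, in which the tool goes at most 50 mm and 8.59 degrees, less where a joint would pass 70% of its speed; a pose out of reach is approached as far as the arm can. A call with a number of a shift or a turn outside -1 to 1 is refused whole. A call with a gripper value outside its range is refused whole. The fingers move at their own pace and stop on an object; the grip force is fixed at half the most. Time passes only in rows, so rows that do not move let the fingers close. It gives the time, the measured TCP pose, the force, the opening and the grip force at its end, in the units of the state.
- ctrl.read_state(): the state, without advancing time (a new reading comes with each control period).
- ctrl.get_image(name): name is "side" or "top"; returns a dict with "img" (384x512x3 uint8, red, green, blue), "fx", "fy", "cx", "cy" (pixels), "dist" ([k1, k2, p1, p2, k3] as OpenCV has them; the pictures are not rectified), "R" (3x3) and "t" (3): a world point X has camera coordinates R X + t. Camera axes: x right, y down, z forward; pixel columns grow to the right and rows downward; lengths in mm; the calibration is good to about 2 mm. A picture is of the moment at which its call begins. There is no depth.
- ctrl.finish_job(): hands the job in; it is judged then, once.
Trained networks look in a picture, given as the dict that the camera call returned (one of the last four; its "shot" number tells which), for a name from the list of things; names that differ only in an ending like _2 or _b are one class to them, and where a whole thing is asked for, a point or a joint stands for the part that bears it (a point fixed in the world has none). Each returns a list of dicts, best first, with "score" (0 to 1); they miss things now and then, are a little off and sometimes report something else, mostly with a low value. They report only what shows in the picture. A call takes as long as a camera call.
- ctrl.recognise(picture, thing): "centre" ([column, row] in pixels, amid what is visible of it).
The state is a dict: "clock": time; "qpos": joint angles; "qd": joint speeds; "tau": joint torques, N m; "eef_pos": TCP position; "tool_rot": TCP orientation; "force": force on the tool from outside, world axes, zero at the start; "torque": the same for the moment, N m; "width": finger opening in mm; "gripper_force": force on a finger pad.
Only numpy, scipy, OpenCV 4.12 (cv2) and the standard library are available. Lean on these libraries where they do the work, as an engineer would, in place of code of your own. Each camera call takes 0.05 s, during which the arm holds its last target. There are 200 camera calls.

## Working session

There is one attempt and no reset: what is moved stays moved. The work goes in short steps, Python scripts to look and compute and a tool call to move; the robot and the scene stay as the last step left them, time stands still between calls to the robot, and variables do not carry over. Pictures are saved under pics/ and viewed, at most 10 in all, crops included, and the job is handed in when it is done.

Besides the shell and the picture viewer there is one more tool, called after ">>>" by a JSON object that holds its "fn" and its "kwargs". step_arm: Moves the arm, as the interface text tells. Shift numbers are shares of 150 mm and turn numbers shares of 45 degrees, none past 1 either way. Its arguments: {"type":"object","properties":{"series":{"type":"array","items":{"type":"array","items":{"type":"array","items":{"type":"number","minimum":-1,"maximum":1}}}}},"required":["series"]}

```bash
mkdir -p pics
cat > h.py <<'E'
import numpy as np, cv2
from cell import ctrl
def K(p): return np.array([[p["fx"],0,p["cx"]],[0,p["fy"],p["cy"]],[0,0,1.]])
def ray(p,uv):
    n=cv2.undistortPoints(np.array([[uv]],float),K(p),np.array(p["dist"],float))[0,0]
    R=np.array(p["R"]);t=np.array(p["t"]).ravel()
    d=R.T@np.array([n[0],n[1],1]);return -R.T@t,d/np.linalg.norm(d)
def atz(p,uv,z):
    c,d=ray(p,uv);return c+d*(z-c[2])/d[2]
def tri(rs):
    A=np.zeros((3,3));b=np.zeros(3)
    for c,d in rs:
        M=np.eye(3)-np.outer(d,d);A+=M;b+=M@c
    return np.linalg.solve(A,b)
def proj(p,X):
    r=cv2.Rodrigues(np.array(p["R"],float))[0]
    return cv2.projectPoints(np.array(X,float).reshape(-1,3),r,np.array(p["t"],float),K(p),np.array(p["dist"],float))[0][:,0]
def save(p,f): cv2.imwrite(f,p["img"][:,:,::-1])
E
python3 - <<'E'
from h import *
np.set_printoptions(precision=1,suppress=True)
s=ctrl.read_state();print(s)
P={n:ctrl.get_image(n) for n in("side","top")}
for n,p in P.items():
    cv2.imwrite(f"pics/{n}0.png",cv2.resize(p["img"][:,:,::-1],(800,600)));np.save(f"pics/{n}0.npy",p,allow_pickle=True)
    print(n,ray(p,(256,192)))
for th in["drift_grip","drift_tip","rest_seat","foot_mouth","socket_mouth","stub_center","tray_floor","cradle","perfume","teacup","fan_frame","glue_jar","hammer","brush","mug"]:
    r={n:ctrl.recognise(p,th)[:2] for n,p in P.items()}
    print(th,{n:[(np.round(d["centre"],1).tolist(),round(d["score"],2)) for d in v] for n,v in r.items()})
    if all(r.values()): print("   ",tri([ray(P[n],r[n][0]["centre"]) for n in P]))
E
```

```text
{'clock': 0.0, 'qpos': array([-1.2,  0.6,  0. ,  1.5, -0. ,  1. , -0. ]), 'qd': array([-0., -0.,  0.,  0.,  0.,  0.,  0.]), 'tau': array([ -0. , -56.3,   1.2, -19.3,   0. ,   0. ,  -0. ]), 'eef_pos': array([294.5, 578.7, 230.4]), 'tool_rot': array([-3.1,  0. ,  2.7]), 'force': array([-0.4,  0.5, -0.3]), 'torque': array([ 0., -0., -0.]), 'gripper_force': 0.0, 'width': 85.46585977084041}
side (array([  234.6, -1012.1,   658. ]), array([ 0.3,  0.8, -0.5]))
top (array([ 260.6,  -40.7, 1277.5]), array([ 0.2, -0. , -1. ]))
drift_grip {'side': [([217.2, 148.8], 0.7)], 'top': [([141.1, 220.6], 0.61), ([351.7, 198.1], 0.58)]}
    [497.7 292.7  30.2]
drift_tip {'side': [([216.5, 147.3], 0.82)], 'top': [([146.6, 217.3], 0.65), ([151.8, 166.0], 0.33)]}
    [497.5 272.9  46.2]
rest_seat {'side': [([220.0, 158.9], 0.84)], 'top': [([158.9, 223.9], 0.8)]}
    [491.9 242.6  14.7]
foot_mouth {'side': [([272.5, 197.1], 0.69)], 'top': [([257.7, 184.4], 0.83)]}
    [587.  -61.6  29.3]
socket_mouth {'side': [([275.1, 197.4], 0.74)], 'top': [([253.5, 182.8], 0.7), ([376.7, 153.3], 0.34)]}
    [597.6 -49.5 
[... 460 characters left out ...]
4.3]
teacup {'side': [([285.0, 245.1], 0.8), ([246.8, 127.9], 0.62)], 'top': [([353.6, 196.6], 0.94)]}
    [ 520.9 -337.4   80.5]
fan_frame {'side': [([286.7, 278.5], 0.86), ([215.4, 148.1], 0.48)], 'top': [([387.8, 213.7], 0.95), ([142.3, 219.1], 0.53)]}
    [ 477.1 -434.5   76.3]
glue_jar {'side': [([303.9, 172.1], 0.84)], 'top': [([220.7, 139.4], 0.96), ([145.4, 218.4], 0.73)]}
    [733.   46.9  35.4]
hammer {'side': [([196.8, 264.6], 0.86)], 'top': [([331.3, 268.1], 0.9)]}
    [ 327.7 -266.4    8.2]
brush {'side': [([270.2, 152.2], 0.9)], 'top': [([152.5, 162.4], 0.94)]}
    [686.4 264.8   7. ]
mug {'side': [([246.6, 125.3], 0.67)], 'top': [([94.9, 170.2], 0.81)]}
    [649.7 428.1  51.8]
```

Run:
```python
from h import *
p=np.load("pics/top0.npy",allow_pickle=True).item();q=np.load("pics/side0.npy",allow_pickle=True).item()
a=p["img"][120:270,100:300];b=q["img"][110:250,170:350]
cv2.imwrite("pics/topc.png",cv2.resize(a,(800,600),interpolation=cv2.INTER_CUBIC)[:,:,::-1])
cv2.imwrite("pics/sidec.png",cv2.resize(b,(720,560),interpolation=cv2.INTER_CUBIC)[:,:,::-1])
```

```text
(no output)
```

View pics/topc.png

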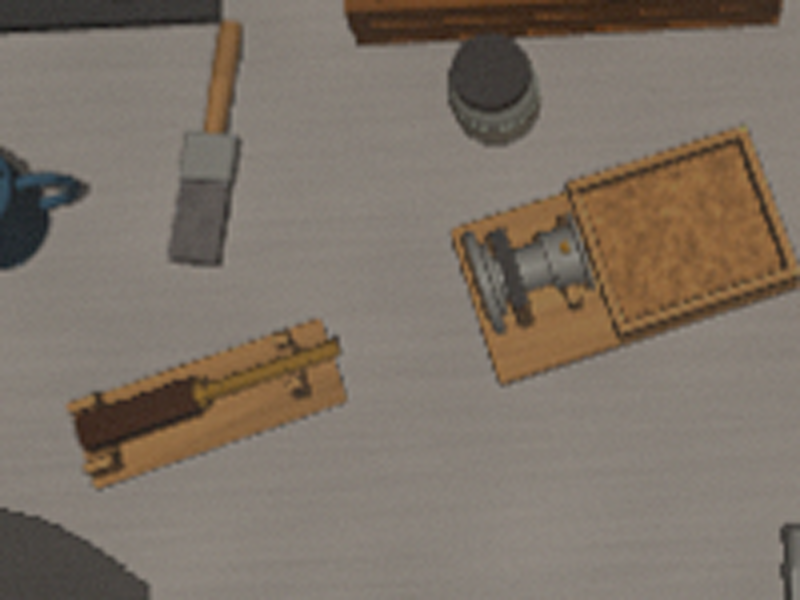

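View pics/sidec.png

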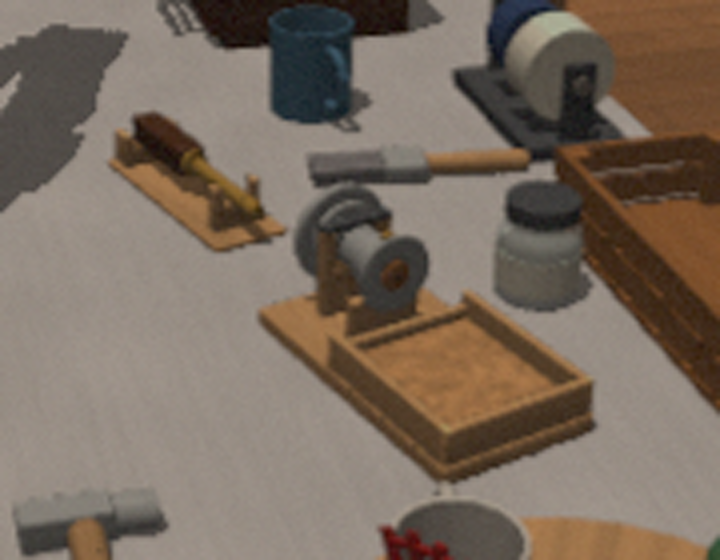

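View pics/top0.png

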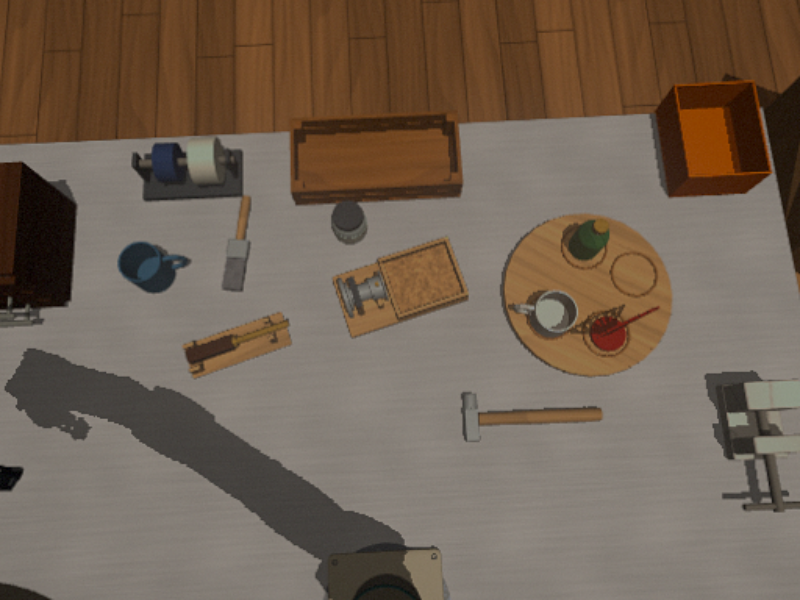

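```bash
cat > m.py <<'E'
from h import *
np.set_printoptions(precision=1,suppress=True)
p=np.load("pics/top0.npy",allow_pickle=True).item();q=np.load("pics/side0.npy",allow_pickle=True).item()
T=lambda x,y:((x-1.5)/4+100,(y-1.5)/4+120)
S=lambda x,y:((x-1.5)/4+170,(y-1.5)/4+110)
E
python3 - <<'E'
from m import *
for n,t,s in [("handle rear top mid",(81,430),None),("handle front top",(201,392),(193,163)),("rod tip",(338,347),(257,211)),
  ("tray cornerA",(570,184),(468,295)),("tray cornerB",(745,129),(590,378)),("C",(800,270),(446,432)),("D",(620,335),(331,338)),("plate E",(500,383),(262,314)),("spring/orange dot",(566,247),(386,229))]:
    print(n,"tri",tri([ray(p,T(*t)),ray(q,S(*s))]) if s else "")
print("handle",atz(p,T(81,430),48),atz(p,T(201,392),48),"tip",atz(p,T(338,347),35))
print("tip side z35",atz(q,S(257,211),35))
print("tray top z44",[atz(p,T(*c),44) for c in[(570,184),(745,129),(800,270),(620,335)]])
print("tray side z44",[atz(q,S(*c),44) for c in[(468,295),(590,378),(446,432),(331,338)]])
print("stub face",atz(q,S(396,273),70))
print("foot z70/110",atz(p,T(481,284),70),atz(p,T(481,284),90))
E
```

```text
handle rear top mid tri 
handle front top tri [499.1 265.2  37.5]
rod tip tri [529.  162.8  37.6]
tray cornerA tri [646.1 -17.   41.3]
tray cornerB tri [ 682.3 -153.8   46.5]
C tri [ 567.3 -187.1   45.4]
D tri [527.8 -49.3  40.9]
plate E tri [501.2  44.   11.5]
spring/orange dot tri [580.  -13.2 103.7]
handle [473.4 350.3  48. ] [497.1 262.7  48. ] tip [528.4 163.4  35. ]
tip side z35 [531.4 168.   35. ]
tray top z44 [array([644.3, -16.8,  44. ]), array([ 681.4, -153.5,   44. ]), array([ 567.3, -187.2,   44. ]), array([524.4, -48.9,  44. ])]
tray side z44 [array([645.2, -21.2,  44. ]), array([ 686.2, -149.8,   44. ]), array([ 568.4, -185.3,   44. ]), array([529.2, -53.7,  44. ])]
stub face [588.3 -19.5  70. ]
foot z70/110 [562.7  51.7  70. ] [557.7  50.2  90. ]
```

```bash
cat > ov.py <<'E'
from m import *
def frame(o,th): 
    R=np.array([[np.cos(th),-np.sin(th),0],[np.sin(th),np.cos(th),0],[0,0,1]]);return lambda X:np.array(X,float)@R.T+o
def circ(r,y,z=70):
    a=np.linspace(0,2*np.pi,60);return np.c_[r*np.cos(a),0*a+y,z+r*np.sin(a)]
def draw(img,p,pts,x0,y0,k,col):
    u=(proj(p,pts)-[x0,y0]+.5)*k-.5
    cv2.polylines(img,[np.round(u*8).astype(int)],False,col,1,cv2.LINE_AA,3)
def box(w,y0,y1,z): return np.array([[-w,y0,z],[w,y0,z],[w,y1,z],[-w,y1,z],[-w,y0,z]])
def overlay(P,W,C,D,f):
    out=[]
    for p,(x0,y0,w,h) in zip(P,W):
        k=800/w/ (1 if len(P)==1 else 2) if False else 7
        im=np.ascontiguousarray(cv2.resize(p["img"][y0:y0+h,x0:x0+w],None,fx=k,fy=k,interpolation=cv2.INTER_CUBIC)[:,:,::-1])
        for pts,c in C: draw(im,p,pts,x0,y0,k,c)
        out.append(im)
    H=max(i.shape[0] for i in out)
    cv2.imwrite(f,np.hstack([cv2.copyMakeBorder(i,0,H-i.shape[0],0,0,cv2.BORDER_CONSTANT) for i in out]))
E
python3 - <<'E'
from ov import *
tc=np.array([605.8,-102,0]);th=.28
Fm=frame(tc,th); o=Fm([[2,124,0]])[0]; print(o)
F=frame(o,th)
C=[(F(circ(40,40)),(0,0,255)),(F(circ(13,-40)),(0,255,0)),(F(box(55,-190,-58,44)),(255,0,0)),(F([[0,40,70],[0,-40,70]]),(255,0,255))]
overlay([p,q],[(205,150,60,80),(240,150,52,50)],C,None,"pics/ov1.png")
g=np.array([485.5,309.5,35]);G=frame(g,.286)
C=[(G(box(13,-45,45,13)),(0,0,255)),(G(box(7,-155,-45,0)),(0,255,0))]
overlay([p,q],[(112,198,80,40),(195,132,50,35)],C,None,"pics/ov2.png")
a=cv2.imread("pics/ov1.png");b=cv2.imread("pics/ov2.png");print(a.shape,b.shape)
E
```

```text
[573.5  17.7   0. ]
(560, 784, 3) (280, 910, 3)
```

View pics/ov1.png

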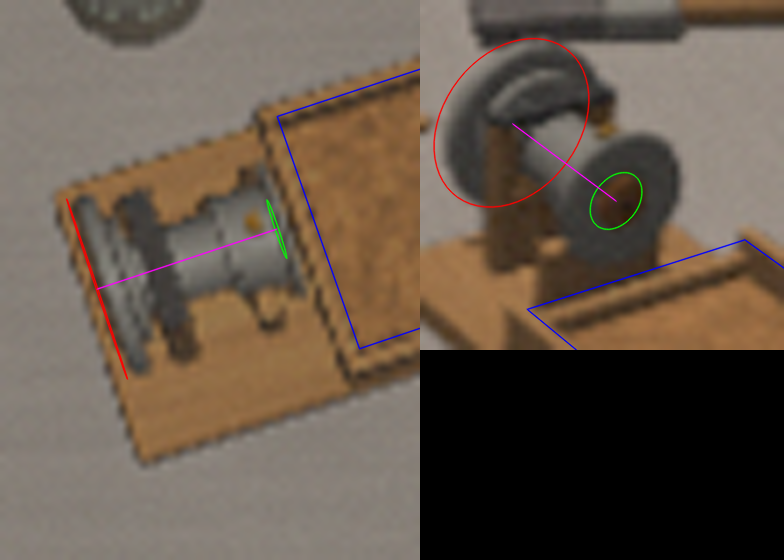

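```bash
python3 -c "
import cv2;a=cv2.imread('pics/ov2.png');cv2.imwrite('pics/ov2b.png',cv2.resize(a,None,fx=.87,fy=.87))"
```

```text
(no output)
```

View pics/ov2b.png

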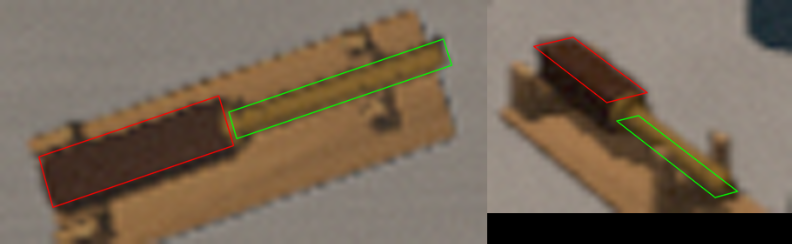

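```bash
cat > go.py <<'E'
from h import *
from scipy.spatial.transform import Rotation as Ro
def go(pos,yaw):
    s=ctrl.read_state();R=Ro.from_euler('xyz',s["tool_rot"])
    T=Ro.from_euler('xyz',[np.pi,0,yaw])
    rv=(R.inv()*T).as_rotvec()/(np.pi/4)
    print("t",round(float(s["clock"]),2),"pos",np.round(s["eef_pos"],1),"rot",np.round(s["tool_rot"],4),"w",round(s["width"],1),"F",np.round(s["force"],1))
    print("turn frac",rv.round(4),"shift in target axes",(T.inv().apply(np.array(pos)-s["eef_pos"])/150).round(4))
E
python3 -c "
from go import *
go([483.5,309,150],np.pi/2+.282)"
```

```text
t 1.6 pos [294.8 579.3 231.3] rot [ 3.1415 -0.      2.6708] w 85.1 F [-0.9 -0.3 -0.5]
turn frac [ 0.0000e+00 -1.0000e-04  1.0415e+00] shift in target axes [-2.0809  0.7065  0.542 ]
```

>>> {"fn": "step_arm", "kwargs": {"series": [[[0,0,0.1736,0,0,0,0],[0,0,0.1736,0,0,0,0],[0,0,0.1736,0,0,0,0],[0,0,0.1736,0,0,0,0],[0,0,0.1736,0,0,0,0],[0,0,0.1735,0,0,0,0]]]}}

```text
clock: 2.2
eef_pos: [294.7, 579.4, 231.4]
tool_rot: [-3.142, -0.0, 1.847]
force: [-1.2, -0.2, 0.2]
width: 85.1
gripper_force: 0.0
```

>>> {"fn": "step_arm", "kwargs": {"series": [[[0,0,0,-0.26,0.088,0.068,0],[0,0,0,-0.26,0.088,0.068,0],[0,0,0,-0.26,0.088,0.068,0],[0,0,0,-0.26,0.088,0.068,0],[0,0,0,-0.26,0.088,0.068,0],[0,0,0,-0.26,0.088,0.068,0],[0,0,0,-0.26,0.088,0.068,0],[0,0,0,-0.26,0.09,0.066,0],[0,0,0,0,0,0,0],[0,0,0,0,0,0,0]]]}}

```text
clock: 3.2
eef_pos: [484.0, 307.9, 149.9]
tool_rot: [-3.141, 0.0, 1.85]
force: [-0.9, 0.1, 0.4]
width: 85.8
gripper_force: 0.0
```

Run:
```python
from go import *
go([483.5,309,17],np.pi/2+.282)
from ov import overlay,frame,box
P=[ctrl.get_image("top"),ctrl.get_image("side")]
```

```text
t 3.2 pos [484.  307.9 149.9] rot [-3.1413e+00  1.0000e-04  1.8498e+00] w 85.8 F [-0.9  0.1  0.4]
turn frac [-0.0004  0.0001 -0.0039] shift in target axes [ 0.0077 -0.0014  0.8859]
```

>>> {"fn": "step_arm", "kwargs": {"series": [[[0,0,0,0.008,-0.001,0.2,0],[0,0,0,0,0,0.2,0],[0,0,0,0,0,0.2,0],[0,0,0,0,0,0.15,0],[0,0,0,0,0,0.1,0],[0,0,0,0,0,0.036,0],[0,0,0,0,0,0,0]]]}}

```text
clock: 4.0
eef_pos: [482.5, 310.9, 16.9]
tool_rot: [-3.141, -0.0, 1.854]
force: [0.7, 0.2, 0.6]
width: 85.4
gripper_force: 0.0
```

>>> {"fn": "step_arm", "kwargs": {"series": [[[0,0,0,0,0,0,1],[0,0,0,0,0,0,1],[0,0,0,0,0,0,1],[0,0,0,0,0,0,1],[0,0,0,0,0,0,1],[0,0,0,0,0,0,1],[0,0,0,0,0,0,1],[0,0,0,0,0,0,1]]]}}

```text
clock: 4.8
eef_pos: [483.6, 310.6, 18.0]
tool_rot: [3.14, -0.001, 1.853]
force: [-0.3, 0.2, 5.8]
width: 25.4
gripper_force: 59.9
```

>>> {"fn": "step_arm", "kwargs": {"series": [[[0,0,0,0,0,-0.08,1],[0,0,0,0,0,-0.12,1],[0,0,0,0,0,-0.16,1],[0,0,0,0,0,-0.08,1],[0,0,0,-0.15,0,0,1],[0,0,0,-0.2,0.02,0,1],[0,0,0,-0.18,0.018,0,1],[0,0,0,0,0,0,1],[0,0,0,0,0,0,1],[0,0,0,0,0,0,1]]]}}

```text
clock: 5.8
eef_pos: [509.8, 236.7, 83.0]
tool_rot: [-3.141, -0.001, 1.854]
force: [-0.3, 0.5, -1.6]
width: 25.3
gripper_force: 59.0
```

Run:
```python
from go import *
from ov import frame,circ,box,overlay
s=ctrl.read_state();yaw=.28
go([512.5,230.1,53],np.pi/2+.28)
P=[ctrl.get_image("top"),ctrl.get_image("side")]
g=np.array(s["eef_pos"])+[0,0,17.];G=frame(g,s["tool_rot"][2]-np.pi/2)
F=frame(np.array([574.6,13.9,0]),.28)
print("tip",G([[0,-155,0]]))
C=[(G(box(7,-155,-45,0)),(0,255,0)),(G(circ(7,-155,0)),(0,255,0)),(F(circ(40,40)),(0,0,255)),(F([[0,60,70],[0,-40,70]]),(255,0,255)),(F(circ(12,-40)),(0,255,0))]
overlay(P,[(170,165,80,60),(220,140,68,50)],C,None,"pics/ov3.png")
a=cv2.imread("pics/ov3.png");cv2.imwrite("pics/ov3.png",cv2.resize(a,None,fx=.76,fy=.76))
```

```text
t 5.8 pos [509.8 236.7  83. ] rot [-3.1 -0.   1.9] w 25.3 F [-0.3  0.5 -1.6]
turn frac [-0. -0.  0.] shift in target axes [-0.   0.   0.2]
tip [[553.1  87.8 100. ]]
```

View pics/ov3.png

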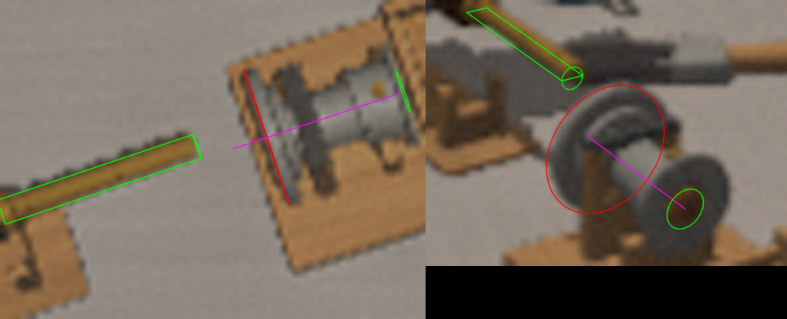

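>>> {"fn": "step_arm", "kwargs": {"series": [[[0,0,0.004,-0.03,0.002,0.07,1],[0,0,0,-0.017,0,0.08,1],[0,0,0,0,0,0.05,1],[0,0,0,0,0,0,1],[0,0,0,0,0,0,1],[0,0,0,0,0,0,1]]]}}

```text
clock: 6.5
eef_pos: [512.9, 228.9, 53.2]
tool_rot: [3.141, -0.0, 1.85]
force: [-0.0, 0.1, -2.7]
width: 25.2
gripper_force: 59.0
```

Run:
```python
from go import *
from ov import frame,circ,box,overlay
np.set_printoptions(precision=4,suppress=True)
go([512.5,230.1,53],np.pi/2+.28)
s=ctrl.read_state()
P=[ctrl.get_image("top"),ctrl.get_image("side")]
g=np.array(s["eef_pos"])+[0,0,17.];G=frame(g,s["tool_rot"][2]-np.pi/2)
F=frame(np.array([574.6,13.9,0]),.28)
C=[(G(box(7,-155,-45,0)),(0,255,0)),(G(circ(7,-155,0)),(0,255,0)),(F([[0,60,70],[0,-40,70]]),(255,0,255)),(F(circ(40,40)),(0,0,255))]
overlay(P,[(170,165,80,60),(225,140,55,50)],C,None,"pics/ov4.png")
a=cv2.imread("pics/ov4.png");cv2.imwrite("pics/ov4.png",cv2.resize(a,None,fx=.84,fy=.84))
```

```text
t 6.5 pos [512.9 228.9  53.2] rot [ 3.1412 -0.0002  1.8497] w 25.2 F [-0.   0.1 -2.7]
turn frac [ 0.0005 -0.0002 -0.0014] shift in target axes [ 0.0084 -0.0005  0.0015]
```

View pics/ov4.png

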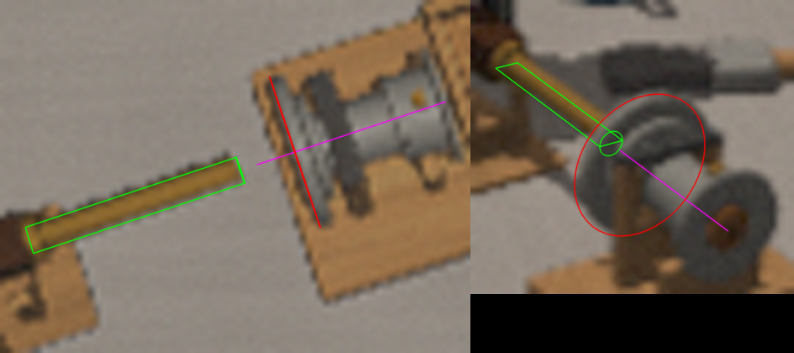

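Run:
```python
from go import *
from ov import frame
s=ctrl.read_state()
g=np.array(s["eef_pos"])+[0,0,17.];G=frame(g,s["tool_rot"][2]-np.pi/2)
L=[-140,-125,-110,-95,-80,-65]
for n in("top","side"):
    p=ctrl.get_image(n);im=p["img"].astype(np.float32)
    br=(im[:,:,0]-im[:,:,2])
    for y in L:
        a,b=proj(p,G([[0,y,0],[0,y-5,0]]));d=(b-a)/np.linalg.norm(b-a);nn=np.array([-d[1],d[0]])
        t=np.arange(-7,7.01,.25);q=(a+t[:,None]*nn).astype(np.float32)
        v=cv2.remap(br,q[:,0].reshape(1,-1),q[:,1].reshape(1,-1),cv2.INTER_LINEAR)[0]
        m=v>(v.max()+np.median(v[[0,1,2,-1,-2,-3]]))/2
        print(n,y,"n",nn.round(2),"off px",round(float(t[m].mean()),2),"w",m.sum()*.25,end=" | ")
    a,bx,bz=proj(p,G([[0,-110,0],[5,-110,0],[0,-110,5]]));print("\n px per mm x,z along n",((bx-a)@nn/5).round(3),((bz-a)@nn/5).round(3))
```

```text
top -140 n [0.3 0.9] off px -0.38 w 3.5 | top -125 n [0.3 0.9] off px -0.38 w 3.5 | top -110 n [0.3 0.9] off px -0.25 w 3.75 | top -95 n [0.3 0.9] off px -0.25 w 3.75 | top -80 n [0.3 0.9] off px -0.12 w 3.5 | top -65 n [0.3 0.9] off px -0.12 w 3.5 | 
 px per mm x,z along n -0.329 -0.087
side -140 n [-0.6  0.8] off px -1.88 w 3.0 | side -125 n [-0.6  0.8] off px -1.5 w 3.25 | side -110 n [-0.6  0.8] off px -1.38 w 3.5 | side -95 n [-0.6  0.8] off px -1.38 w 3.5 | side -80 n [-0.6  0.8] off px -1.38 w 3.0 | side -65 n [-0.6  0.8] off px -1.25 w 3.25 | 
 px per mm x,z along n -0.219 -0.228
```

Run:
```python
from go import *
from ov import frame
s=ctrl.read_state()
g=np.array(s["eef_pos"])+[0,0,17.]
now={n:ctrl.get_image(n) for n in("top","side")}
old={n:np.load(f"pics/{n}0.npy",allow_pickle=True).item() for n in now}
L=np.arange(-145,-55,5)
for nm,P,G in(("rest",old,frame(np.array([483.6,310.6,35]),.2825)),("now",now,frame(g,s["tool_rot"][2]-np.pi/2))):
  rows=[]
  for n in("top","side"):
    p=P[n];im=p["img"].astype(np.float32);br=(im[:,:,0]-im[:,:,2])/(im.sum(2)+30)  # saturation: shade-independent
    for y in L:
        a,b,bx,bz=proj(p,G([[0,y,0],[0,y-5,0],[5,y,0],[0,y,5]]));d=(b-a)/np.linalg.norm(b-a);nn=np.array([-d[1],d[0]])
        t=np.arange(-5,5.01,.25);q=(a+t[:,None]*nn).astype(np.float32)
        v=cv2.remap(br,q[:,0].reshape(1,-1),q[:,1].reshape(1,-1),cv2.INTER_LINEAR)[0]
        m=v>(v.max()+np.percentile(v,15))/2
        rows.append((n,y,t[m].mean(),m.sum()*.25,(bx-a)@nn/5,(bz-a)@nn/5))
    r=[x for x in rows if x[0]==n];print(nm,n,"off",np.round([x[2] for x in r],1),"w",np.round([x[3] for x in r],1))
  # fit x,z offset and tilt with robust LSQ
  from scipy.optimize import least_squares
  f=lambda u:[(u[0]+u[2]*(x[1]+100))*x[4]+(u[1]+u[3]*(x[1]+100))*x[5]-x[2] for x in rows]
  print(nm,"x,z,tilts",least_squares(f,np.zeros(4),loss="soft_l1",f_scale=.3).x.round(3))
```

```text
rest top off [-0.8 -0.5 -0.8 -0.8 -0.6 -0.6 -0.6 -0.9 -0.9 -0.8 -0.8 -1.  -0.6 -0.9
 -0.6 -0.9 -0.5 -0.9] w [3.2 2.2 2.8 2.2 3.5 3.5 3.  2.5 3.  3.2 2.2 3.2 3.  3.  3.  3.  2.8 3. ]
rest side off [-1.4 -1.8 -1.6 -1.2 -1.1  0.8 -0.2 -0.6  0.6  0.9  0.4  1.   0.7  0.7
  1.   0.7 -0.9 -1. ] w [3.8 3.8 4.  3.8 3.5 6.5 5.2 4.2 5.  7.2 4.8 7.5 6.2 6.  7.2 6.2 4.  3.8]
rest x,z,tilts [ 3.1 -3.3  0.1 -0.2]
now top off [-0.5 -0.5 -0.5 -0.4 -0.4 -0.5 -0.4 -0.5 -0.4 -0.2 -0.4 -0.1 -0.4 -0.1
 -0.2 -0.1 -0.2  0. ] w [3.8 3.8 3.8 4.  4.  4.2 4.  4.2 4.  4.2 4.  4.  4.  4.  4.2 4.  4.2 3.2]
now side off [-1.6 -1.4 -1.4 -1.1 -1.1 -1.1 -1.1 -1.1 -1.1 -1.2 -1.1 -1.1 -1.1 -1.
 -0.9  0.2 -0.3 -0.6] w [3.2 4.  4.  4.  4.  4.  4.  4.  4.  4.2 4.  4.  4.  3.8 4.  5.8 5.  5. ]
now x,z,tilts [-0.3  4.9 -0.  -0. ]
```

Run:
```python
from go import *
from ov import frame,circ
p=np.load("pics/side0.npy",allow_pickle=True).item()
F=frame(np.array([574.6,13.9,0]),.28)
im=p["img"].astype(np.float32);br=(im[:,:,0]-im[:,:,2])/(im.sum(2)+30)
c=proj(p,F([[0,-40,70]]))[0];print("proj socket",c)
x,y=np.round(c).astype(int)
sub=br[y-8:y+9,x-8:x+9];print((sub*100).round().astype(int))
w=np.clip(sub-.09,0,None)
m=(sub>.5*sub.max()).astype(np.uint8);n,l,st,ce=cv2.connectedComponentsWithStats(m);k=l[8,8];print("comp",ce[k]+[x-8,y-8],st[k])
a,b,bx,bz,by=proj(p,F([[0,-40,70],[0,-45,70],[5,-40,70],[0,-40,75],[0,-35,70]]));print("px/mm x",(bx-a)/5,"z",(bz-a)/5,"y",(by-a)/5)
e=proj(p,F(circ(12,-40)));print("ellipse bbox",e.min(0),e.max(0))
```

```text
proj socket [268.3 178.8]
[[ 3  4  3  4  3  3  3  3  2  3  3  2  3  1  1  2  4]
 [ 3  3  3  3  4  4  2  2  3  2  3  2  3  2  4  3  3]
 [ 3  3  3  4  3  3  3  4  3  3  3  1  3  2  3  2  4]
 [ 3  3  3  3  3  2  3  1  7 11  5  2  2  2  2  6  3]
 [ 3  2  3  2  2  2  5  9 22 25 18  9  3  2  4  2  1]
 [ 3  3  3  4  3  4 14 27 26 24 26 22  6  2  3  3  3]
 [ 3  3  2  2  0  8 23 25 25 26 21 32  7  2  3  3  1]
 [ 2  2  4  3  3 16 25 17 20 19 20 28  7  2  2  3  2]
 [ 2  3  4  1  2 17 25 20 20 15 19 21  5  3  2  5  4]
 [ 4  1  4  2  3 14 24 21 22 26 25 11  4  2  3  3  4]
 [ 4  2  0  4  4  8 18 21 22 32 12  6  2  2  3  6  5]
 [ 5  4  3  2  3  3  7 14 12  8  5  3  4  3 12 17 14]
 [ 7  2  4  3  2  2  2  4  3  2  2  2  1  5 17 21 20]
 [17  9  3  2  2  2  2  3  2  3  3  4  3 11 20 20 22]
 [20  8  1  4  3  2  2  3  3  3  4  5  9 16 23 23 22]
 [19 11  7  3  2  2  3  2  3  3  6 10 18 18 21 23 22]
 [18 17 15 13  6  6  6  9  8 12 13 15 18 19 22 22 22]]
comp [268.3 178.1] [ 5  4  7  7 35]
px/mm x [ 0.3 -0.1] z [ 0.  -0.3] y [-0.2 -0.1]
ellipse bbox [264.9 175. ] [271.7 182.5]
```

>>> {"fn": "step_arm", "kwargs": {"series": [[[0,0,0,-0.05,-0.007,0.004,1],[0,0,0,-0.07,0,0,1],[0,0,0,-0.07,0,0,1],[0,0,0,-0.07,0,0,1],[0,0,0,-0.03,0,0,1],[0,0,0,0,0,0,1],[0,0,0,0,0,0,1]]]}}

```text
clock: 7.5
eef_pos: [523.7, 186.9, 52.5]
tool_rot: [3.142, -0.001, 1.85]
force: [0.8, 0.6, -2.9]
width: 25.2
gripper_force: 59.0
```

>>> {"fn": "step_arm", "kwargs": {"series": [[[0,0,0,-0.04,0,0,1],[0,0,0,-0.04,0,0,1],[0,0,0,-0.04,0,0,1],[0,0,0,-0.04,0,0,1],[0,0,0,-0.04,0,0,1],[0,0,0,0,0,0,1]]]}}

```text
clock: 8.1
eef_pos: [530.9, 160.7, 52.6]
tool_rot: [-3.141, -0.004, 1.852]
force: [-1.5, 5.3, -0.6]
width: 25.3
gripper_force: 58.8
```

Run:
```python
from go import *
from ov import frame
R=frame(np.zeros(3),-.28)
go([523.7-.276*-30,158.1,52.5],np.pi/2+.28)
s=ctrl.read_state();m=R([np.array(s["eef_pos"])-[563.6,52.3,53]])[0];print("TCP rel foot",m.round(1),"tip y",m[1]-155)
q=ctrl.get_image("side");cv2.imwrite("pics/s5.png",cv2.resize(q["img"][140:220,215:325],None,fx=6,fy=6,interpolation=cv2.INTER_CUBIC)[:,:,::-1])
```

```text
t 8.1 pos [530.9 160.7  52.6] rot [-3.1 -0.   1.9] w 25.3 F [-1.5  5.3 -0.6]
turn frac [-0. -0.  0.] shift in target axes [-0.  0.  0.]
TCP rel foot [ -1.5 113.2  -0.4] tip y -41.76285601775842
```

View pics/s5.png

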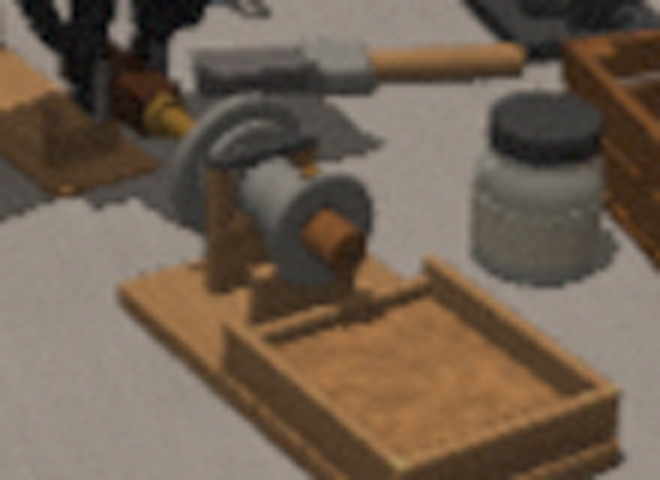

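>>> {"fn": "step_arm", "kwargs": {"series": [[[0,0,0,-0.04,0,0,1],[0,0,0,-0.04,0,0,1],[0,0,0,-0.04,0,0,1],[0,0,0,-0.04,0,0,1],[0,0,0,-0.03,0,0,1],[0,0,0,-0.03,0,0,1],[0,0,0,0,0,0,1]]]}}

```text
clock: 8.85
eef_pos: [541.4, 124.8, 52.6]
tool_rot: [3.141, 0.001, 1.849]
force: [-0.1, -0.4, -1.5]
width: 25.3
gripper_force: 59.0
```

>>> {"fn": "step_arm", "kwargs": {"series": [[[0,0,0,-0.04,0,0,1],[0,0,0,-0.04,0,0,1],[0,0,0,-0.04,0,0,1],[0,0,0,-0.03,0,0,1],[0,0,0,0,0,0,1],[0,0,0,0,0,0,1],[0,0,0,0,0,0,1]]]}}

```text
clock: 9.55
eef_pos: [547.1, 104.8, 52.5]
tool_rot: [-3.141, -0.0, 1.85]
force: [-0.2, 0.5, -1.2]
width: 25.1
gripper_force: 59.0
```

Run:
```python
from go import *
from ov import frame
R=frame(np.zeros(3),-.28)
s=ctrl.read_state();m=R([np.array(s["eef_pos"])-[563.6,52.3,53]])[0];print("TCP rel foot",m.round(1),"tip y",m[1]-155)
q=ctrl.get_image("side");cv2.imwrite("pics/s6.png",cv2.resize(q["img"][140:220,215:325],None,fx=6,fy=6,interpolation=cv2.INTER_CUBIC)[:,:,::-1])
```

```text
TCP rel foot [-1.4 55.  -0.5] tip y -100.00370229186174
```

View pics/s6.png

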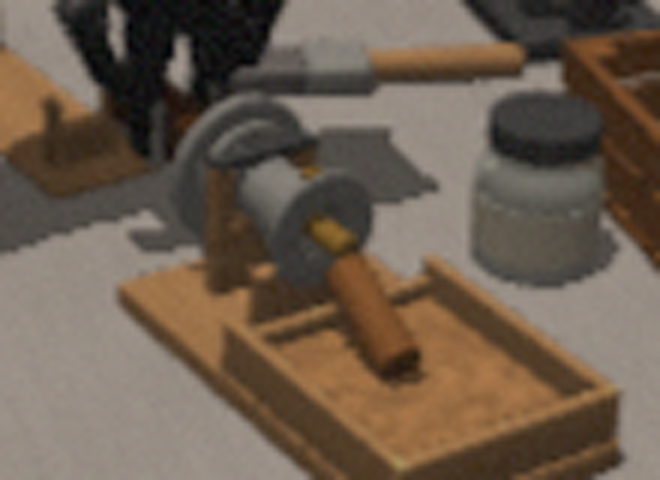

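>>> {"fn": "step_arm", "kwargs": {"series": [[[0,0,0,0.06,0,0,1],[0,0,0,0.1,0,0,1],[0,0,0,0.12,0,0,1],[0,0,0,0.12,0,0,1],[0,0,0,0.12,0,0,1],[0,0,0,0.12,0,0,1],[0,0,0,0.12,0,0,1],[0,0,0,0.1,0,0,1],[0,0,0,0,0,0,1]]]}}

```text
clock: 10.5
eef_pos: [510.1, 232.7, 52.4]
tool_rot: [-3.141, -0.002, 1.855]
force: [0.0, 0.6, -1.3]
width: 25.3
gripper_force: 59.1
```

Run:
```python
from go import *
from ov import frame,box
P={n:ctrl.get_image(n) for n in("side","top")}
F=frame(np.array([574.6,13.9,0]),.28)
R=frame(np.zeros(3),-.28)
r={n:ctrl.recognise(p,"stub_center")[:3] for n,p in P.items()};print({n:[(np.round(d["centre"],1),round(d["score"],2)) for d in v] for n,v in r.items()})
im=[cv2.resize(P["side"]["img"][165:220,255:325],None,fx=5.6,fy=5.6,interpolation=cv2.INTER_CUBIC),cv2.resize(P["top"]["img"][150:205,235:305],None,fx=5.6,fy=5.6,interpolation=cv2.INTER_CUBIC)]
cv2.imwrite("pics/s7.png",np.hstack(im)[:,:,::-1])
go([0,0,0],1.85)
```

```text
{'side': [(array([278., 193.]), 0.68)], 'top': [(array([256.1, 179.4]), 0.66)]}
t 10.7 pos [512.  227.2  52.5] rot [-3.1  0.   1.8] w 25.3 F [ 0.5  0.4 -1.2]
turn frac [-0.  0. -0.] shift in target axes [-0.5 -3.7  0.4]
```

View pics/s7.png

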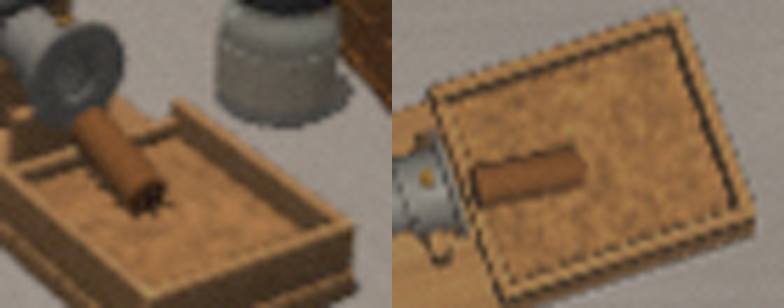

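Run:
```python
from m import *
from ov import frame
R=frame(np.zeros(3),-.28)
A=lambda x,y:((x+.5)/5.6-.5+255,(y+.5)/5.6-.5+165)
B=lambda x,y:((x-392+.5)/5.6-.5+235,(y+.5)/5.6-.5+150)
tf=np.array([605.8,-102,24])
for n,t,s in[("near",(478,188),(92,118)),("far",(580,167),(148,190)),("mid",(528,178),(121,155))]:
    X=tri([ray(p,B(*t)),ray(q,A(*s))]);print(n,X,"in tray",R([X-tf])[0])
    print("   top@z36",R([atz(p,B(*t),36)-tf])[0],"side@36",R([atz(q,A(*s),36)-tf])[0])
```

```text
near [587.5 -38.5  53.9] in tray [-0.1 66.1 29.9]
   top@z36 [ 2.3 66.  12. ] side@36 [20.6 90.7 12. ]
far [599.1 -94.3  42. ] in tray [-4.3  9.3 18. ]
   top@z36 [-4.7  9.6 12. ] side@36 [ 3.8 16.6 12. ]
mid [593.8 -65.8  46.4] in tray [-1.5 38.1 22.4]
   top@z36 [-1.3 38.4 12. ] side@36 [11.8 51.6 12. ]
```

>>> {"fn": "step_arm", "kwargs": {"series": [[[0,0,0,-0.08,0,0,1],[0,0,0,-0.12,0,0,1],[0,0,0,-0.12,0,0,1],[0,0,0,-0.12,0,0,1],[0,0,0,-0.12,0,0,1],[0,0,0,-0.12,0,0,1],[0,0,0,-0.08,0,0,1],[0,0,0,0,0,0.01,1],[0,0,0,0,0,0.01,1],[0,0,0,0,0,0,1],[0,0,0,0,0,0,1]]]}}

```text
clock: 11.8
eef_pos: [542.7, 120.1, 49.3]
tool_rot: [-3.141, -0.001, 1.851]
force: [-0.6, 0.2, -1.6]
width: 25.3
gripper_force: 59.0
```

>>> {"fn": "step_arm", "kwargs": {"series": [[[0,0,0,-0.03,0,0.005,1],[0,0,0,-0.03,0,0,1],[0,0,0,-0.03,0,0,1],[0,0,0,-0.025,0,0,1],[0,0,0,-0.012,0,0,1],[0,0,0,0,0,0,1],[0,0,0,0,0,0,1]]]}}

```text
clock: 12.5
eef_pos: [547.9, 101.8, 48.8]
tool_rot: [-3.141, -0.002, 1.85]
force: [-2.2, 4.5, 0.4]
width: 24.8
gripper_force: 59.1
```

```bash
cat > st.py <<'E'
from m import *
from go import go
from ov import frame
R=frame(np.zeros(3),-.28);tf=np.array([605.8,-102,24])
go([0,0,0],1.85)
s=ctrl.read_state();m=R([np.array(s["eef_pos"])-[563.6,52.3,53]])[0];print("tip y",m[1]-155,"x,z",m[0],m[2])
for n in("top","side"):
    c=ctrl.get_image(n);im=c["img"].astype(np.float32);r=im/(im.sum(2,keepdims=True)+1)
    d=ctrl.recognise(c,"stub_center");print(n,[(np.round(k["centre"],1),round(k["score"],2)) for k in d[:2]], [R([atz(c,k["centre"],36)-tf])[0] for k in d[:1]])
    # changes vs the start picture inside the tray area
    o=(p if n=="top" else q)["img"].astype(np.float32)
    x0,x1,y0,y1=(243,302,152,200) if n=="top" else (262,320,175,218)
    df=(np.abs(im-o).sum(2)>45).astype(np.uint8);mm=np.zeros_like(df);mm[y0:y1,x0:x1]=df[y0:y1,x0:x1]
    k,l,stt,ce=cv2.connectedComponentsWithStats(mm);i=1+stt[1:,4].argmax();pt=np.argwhere(l==i)[:,::-1].astype(np.float32)
    rc=cv2.minAreaRect(pt);e=cv2.boxPoints(rc);print("  blob",ce[i],"rect",rc,[R([atz(c,v,36)-tf])[0][:2].round(0).tolist() for v in e])
E
python3 st.py
```

```text
t 12.5 pos [547.9 101.8  48.8] rot [-3.1 -0.   1.9] w 24.8 F [-2.2  4.5  0.4]
turn frac [-0. -0.  0.] shift in target axes [ 0.4 -3.7  0.3]
tip y -103.11365904345777 x,z -1.3908987770115107 -4.196427642210473
top [(array([257.6, 183.5]), 0.55)] [array([-6.3, 44.3, 12. ])]
  blob [257.2 181.4] rect ((257.1385192871094, 181.60769653320312), (9.426639556884766, 22.450286865234375), 82.87498474121094) [[21.0, 74.0], [7.0, 7.0], [-22.0, 13.0], [-8.0, 80.0]]
side [(array([285.3, 279.9]), 0.61), (array([215.2, 152.2]), 0.55)] [array([-182., -255.,   12.])]
  blob [276.3 194.9] rect ((275.3770751953125, 194.35247802734375), (22.53449249267578, 10.370987892150879), 50.19443130493164) [[-8.0, 85.0], [35.0, 105.0], [14.0, 3.0], [-26.0, -13.0]]
```

>>> {"fn": "step_arm", "kwargs": {"series": [[[0,0,0,0.06,0,-0.01,1],[0,0,0,0.1,0,-0.015,1],[0,0,0,0.1,0,0,1],[0,0,0,0.08,0,0,1],[0,0,0,0,0,0,1]]]}}

```text
clock: 13.2
eef_pos: [533.3, 152.9, 52.4]
tool_rot: [-3.141, -0.002, 1.854]
force: [-0.2, -0.6, -1.1]
width: 25.2
gripper_force: 58.9
```

```bash
python3 st.py
python3 - <<'E'
from m import *
# same ends in enlarged ASCII: brown stub saturation profile along tray axis, top view
from ov import frame
F=frame(np.array([605.8,-102,24.]),.28)
c=ctrl.get_image("top");d=ctrl.get_image("side")
old=cv2.imread("pics/s7.png")[:,:,::-1]
np.save("pics/t8.npy",c,allow_pickle=True);np.save("pics/s8.npy",d,allow_pickle=True)
a=c["img"][150:205,235:305].astype(int);b=cv2.resize(old[:,392:],(70,55),interpolation=cv2.INTER_AREA).astype(int)
e=d["img"][165:220,255:325].astype(int);f=cv2.resize(old[:,:392],(70,55),interpolation=cv2.INTER_AREA).astype(int)
for u,v in((a,b),(e,f)):
    D=np.abs(u-v).sum(2);print("changed px",(D>60).sum(),np.argwhere(D>60)[:,::-1].mean(0) if (D>60).any() else "")
ref=p["img"][150:205,235:305].astype(int)
dd=(ref.sum(2)-a.sum(2));print(dd[26:40,8:38]//10)
dd=(ref.sum(2)-b.sum(2));print(dd[26:40,8:38]//10)
E
```

```text
t 13.2 pos [533.3 152.9  52.4] rot [-3.1 -0.   1.9] w 25.2 F [-0.2 -0.6 -1.1]
turn frac [-0. -0.  0.] shift in target axes [-0.  -3.7  0.3]
tip y -49.895866962793875 x,z -1.3422415130571843 -0.617917071211167
top [(array([257.2, 180.9]), 0.47), (array([376.7, 152.1]), 0.16)] [array([ 1.8, 42.7, 12. ])]
  blob [257.7 181.4] rect ((257.98077392578125, 181.4038543701172), (8.236878395080566, 19.807729721069336), 78.69007110595703) [[16.0, 69.0], [9.0, 9.0], [-17.0, 13.0], [-9.0, 73.0]]
side [(array([278.5, 193.9]), 0.73)] [array([12.3, 40.8, 12. ])]
  blob [276.3 194.7] rect ((275.435302734375, 194.3411865234375), (22.560768127441406, 10.412662506103516), 49.398704528808594) [[-8.0, 84.0], [35.0, 105.0], [15.0, 4.0], [-25.0, -13.0]]
changed px 0 
changed px 36 [17.4  1. ]
[[ -3  -1  -3  -4  -3  -2  -3  -3  -3  -3  -2  -3  -3  -4  -3  -2  -1   0
    0   1   2   4   7   8   7  -1  -3  -3  -4  -4]
 [ -3  -2  -2  -3  -2  -2  -4  -2  -4  -3  -3  -2   0   1   1   0   5  12
   11   9   9   7   5   5   8   3  -4  -3  -2  -3]
 [ -3  -4  -1  -3  -4  -3  -3   2   1   0   2   0   9  12  10   7   6 
[... 2481 characters left out ...]
  8   6   4   7   9  11
   11   6   4   2   3   3  -3  -3  -3  -3  -3  -2]
 [ -4  -3  -4  -2  -3  -1  13  14   5  10  10  11  11   7   5   3   3   6
    5   1  -2  -3  -3  -3  -3  -3  -3  -2  -3  -3]
 [ -3  -2  -3  -4  -2  -3   6  14   6  11   9   5   4   2  -1  -4  -4  -3
   -3  -4  -3  -3  -4  -3  -3  -3  -3  -2  -2  -3]
 [ -3  -4  -2  -4  -2  -5  -2   5   4   3   0  -3  -3  -3  -4  -3  -3  -3
   -3  -3  -4  -2  -4  -3  -2  -3  -3  -3  -3  -4]
 [ -3  -3  -3  -3  -2  -2  -6  -3  -3  -4  -2  -4  -4  -3  -4  -2  -3  -4
   -3  -4  -3  -2  -4  -1  -3  -2  -4  -4  -2  -2]
 [ -3  -2  -3  -3  -3  -3  -4  -3  -3  -3  -2  -3  -3  -4  -4  -3  -3  -2
   -5  -3  -3  -4  -4  -4  -3  -2  -2  -3  -3  -3]]
```

Run:
```python
from m import *
from ov import frame
from scipy.optimize import minimize
c=np.load("pics/t8.npy",allow_pickle=True).item();d=np.load("pics/s8.npy",allow_pickle=True).item()
F=frame(np.array([605.8,-102,24.]),.28)
def mask(a,o,w):
    f=lambda i:cv2.GaussianBlur(i.astype(np.float32),(0,0),.6)
    A,O=f(a),f(o);ch=lambda x:(x[:,:,0]-x[:,:,2])/(x.sum(2)+20)
    m=((np.abs(ch(A)-ch(O))>.035)&(ch(A)>.12)).astype(np.uint8);z=np.zeros_like(m);x0,x1,y0,y1=w;z[y0:y1,x0:x1]=m[y0:y1,x0:x1]
    k,l,s,_=cv2.connectedComponentsWithStats(z);return (l==1+s[1:,4].argmax()).astype(np.uint8)
M=[mask(c["img"],p["img"],(243,302,152,200)),mask(d["img"],q["img"],(262,320,182,218))]
for m,w in zip(M,((243,275,170,195),(262,295,180,210))):
    print(m.sum());print("\n".join("".join(".#"[v] for v in r[w[0]:w[1]]) for r in m[w[2]:w[3]]))
def sil(pic,near,far,off):
    ax=(far-near)/np.linalg.norm(far-near);u=np.cross(ax,[0,0,1]);u/=np.linalg.norm(u);v=np.cross(ax,u)
    a=np.linspace(0,2*np.pi,24);ring=12*(np.cos(a)[:,None]*u+np.sin(a)[:,None]*v)
    h=cv2.convexHull((proj(pic,np.r_[near+ring,far+ring])+off).astype(np.float32))
    im=np.zeros((384*1,512),np.uint8);big=np.zeros((60*8,70*8),np.uint8)
    return h
def iou(m,h,w):
    x0,y0=w;k=6;b=cv2.resize(m[y0:y0+50,x0:x0+60],None,fx=k,fy=k,interpolation=cv2.INTER_NEAREST)
    r=np.zeros_like(b);cv2.fillPoly(r,[np.round((h.reshape(-1,2)-[x0,y0]+.5)*k-.5).astype(int)],1)
    return (b&r).sum()/(b|r).sum()
def ends(u,tilt):
    x,y,yaw,z=u;D=np.array([np.sin(yaw)*np.cos(tilt),-np.cos(yaw)*np.cos(tilt),-np.sin(tilt)])*30;C=np.array([x,y,z])
    return F([C-D])[0],F([C+D])[0]
for tilt in(0,.1,.2,.3,.36):
    z=12 if tilt==0 else 30*np.sin(tilt)+12*np.cos(tilt)
    for off in([0,0],[0,-.65],[.6,-.9]):
        best=None
        for x in np.arange(-8,9,2):
            for y in np.arange(28,50,2):
                for yaw in(-.2,-.1,0,.1):
                    n,f=ends((x,y,yaw,z),tilt);s=(iou(M[0],sil(c,n,f,[0,0]),(240,150)),iou(M[1],sil(d,n,f,off),(260,165)))
                    if best is None or sum(s)>sum(best[0]): best=(s,(x,y,yaw))
        print(tilt,round(z,1),off,np.round(best[0],3),best[1])
```

```text
13
................................
................................
................................
................................
................................
................................
................................
................................
................................
..................#..##.........
.................#######........
..................#....##.......
................................
................................
................................
................................
................................
................................
................................
................................
................................
................................
................................
................................
................................
112
.................................
.................................
.................................
.................................
........####.....................
.......#####.....................
......#######....................
.....#########................
[... 978 characters left out ...]
48), -0.1)
0.1 14.9 [0, -0.65] [0.1 0.7] (np.int64(4), np.int64(48), -0.2)
0.1 14.9 [0.6, -0.9] [0.1 0.7] (np.int64(2), np.int64(46), -0.2)
0.2 17.7 [0, 0] [0.1 0.6] (np.int64(4), np.int64(46), -0.1)
0.2 17.7 [0, -0.65] [0.1 0.6] (np.int64(2), np.int64(44), -0.1)
0.2 17.7 [0.6, -0.9] [0.1 0.6] (np.int64(0), np.int64(46), -0.1)
0.3 20.3 [0, 0] [0.1 0.6] (np.int64(0), np.int64(40), 0)
0.3 20.3 [0, -0.65] [0.1 0.6] (np.int64(0), np.int64(44), 0)
0.3 20.3 [0.6, -0.9] [0.1 0.6] (np.int64(-2), np.int64(46), 0)
0.36 21.8 [0, 0] [0.1 0.6] (np.int64(0), np.int64(44), 0.1)
0.36 21.8 [0, -0.65] [0.1 0.6] (np.int64(-2), np.int64(42), 0.1)
0.36 21.8 [0.6, -0.9] [0.1 0.6] (np.int64(-4), np.int64(42), 0.1)
```

Run:
```python
from m import *
from ov import frame
c=np.load("pics/t8.npy",allow_pickle=True).item();d=np.load("pics/s8.npy",allow_pickle=True).item()
F=frame(np.array([605.8,-102,24.]),.28)
def big(m,w):
    x0,x1,y0,y1=w;z=np.zeros_like(m);z[y0:y1,x0:x1]=m[y0:y1,x0:x1];k,l,s,_=cv2.connectedComponentsWithStats(z);return cv2.morphologyEx((l==1+s[1:,4].argmax()).astype(np.uint8),cv2.MORPH_CLOSE,np.ones((3,3),np.uint8))
g=lambda i:cv2.GaussianBlur(i.astype(np.float32),(0,0),.5)
ch=lambda x:(x[:,:,0]-x[:,:,2])/(x.sum(2)+20)
M=[big((np.abs(g(c["img"])-g(p["img"])).sum(2)>32).astype(np.uint8),(247,302,152,200)),
   big(((np.abs(ch(g(d["img"]))-ch(g(q["img"])))>.035)&(ch(g(d["img"]))>.12)).astype(np.uint8),(262,320,182,218))]
print("\n".join("".join(".#"[v] for v in r[243:275]) for r in M[0][170:195]))
def ends(x,y,yaw,z,t):
    D=np.array([np.sin(yaw)*np.cos(t),-np.cos(yaw)*np.cos(t),-np.sin(t)])*30;C=np.array([x,y,z]);return F([C-D])[0],F([C+D])[0]
a=np.linspace(0,2*np.pi,20)
def iou(pic,m,n,f,off,w,cut=None):
    ax=(f-n)/60;u=np.cross(ax,[0,0,1]);u/=np.linalg.norm(u);v=np.cross(ax,u);r=12*(np.cos(a)[:,None]*u+np.sin(a)[:,None]*v)
    h=cv2.convexHull((proj(pic,np.r_[n+r,f+r])+off).astype(np.float32)).reshape(-1,2)
    x0,y0=w;k=4;b=cv2.resize(m[y0:y0+45,x0:x0+50],None,fx=k,fy=k,interpolation=cv2.INTER_NEAREST);R=np.zeros_like(b)
    cv2.fillPoly(R,[np.round((h-[x0,y0]+.5)*k-.5).astype(int)],1)
    if cut: R[:(cut-y0)*k]=0; b=b.copy(); b[:(cut-y0)*k]=0
    return (b&R).sum()/(b|R).sum()
np.set_printoptions(precision=3,suppress=True)
for t in(0,.1,.2,.3,.36):
    z=30*np.sin(t)+12*np.cos(t)
    # top only first
    S=sorted([(iou(c,M[0],*ends(x,y,w,z,t),[0,0],(240,150)),x,y,w) for x in range(-8,7,2) for y in range(28,50,2) for w in(-.3,-.2,-.1,0,.1)],reverse=True)[:12]
    for off in([0,-.65],[.6,-.9],[.2,-.2]):
        B=max((s[0]+iou(d,M[1],*ends(*s[1:],z,t),off,(260,170),189),s) for s in S);print(t,round(z,1),off,"side",round(B[0]-B[1][0],3),"top",np.array(B[1]))
```

```text
................................
................................
................................
................................
................................
................................
.....................####.......
................#########.......
............##############......
.......###################......
......####################......
.....#####################......
.....#####################......
.....####################.......
......#################.........
......#############.............
......#######...#...............
.......###......................
................................
................................
................................
................................
................................
................................
................................
0 12.0 [0, -0.65] side 0.509 top [ 0.899  0.    40.    -0.1  ]
0 12.0 [0.6, -0.9] side 0.57 top [ 0.899  0.    40.    -0.1  ]
0 12.0 [0.2, -0.2] side 0.491 top [ 0.899  0.    40.    -0.1  ]
0.1 14.9 [0, -0.65] side 0.589 top [ 0.863  0.    42.    -0.1  ]
0.1 14.9 [0.6, -0.9] side 0.637 top [ 0.863  0.    42.    -0.1  ]
0.1 14.9 [0.2, -0.2] side 0.563 top [ 0.863  0.    42.    -0.1  ]
0.2 17.7 [0, -0.65] side 0.606 top [ 0.886 -2.    42.     0.   ]
0.2 17.7 [0.6, -0.9] side 0.652 top [ 0.89 -2.   42.   -0.1 ]
0.2 17.7 [0.2, -0.2] side 0.571 top [ 0.886 -2.    42.     0.   ]
0.3 20.3 [0, -0.65] side 0.636 top [ 0.895 -2.    42.     0.   ]
0.3 20.3 [0.6, -0.9] side 0.665 top [ 0.895 -2.    42.     0.   ]
0.3 20.3 [0.2, -0.2] side 0.633 top [ 0.895 -2.    42.     0.   ]
0.36 21.8 [0, -0.65] side 0.669 top [ 0.887 -2.    42.     0.   ]
0.36 21.8 [0.6, -0.9] side 0.675 top [ 0.887 -2.    42.     0.   ]
0.36 21.8 [0.2, -0.2] side 0.646 top [ 0.887 -2.    42.     0.   ]
```

>>> {"fn": "step_arm", "kwargs": {"series": [[[0,0,0,-0.08,0,0,1],[0,0,0,-0.1,0,0,1],[0,0,0,-0.1,0,0,1],[0,0,0,-0.06,0,0,1],[0,0,0,-0.01,0,0,1],[0,0,0,-0.01,0,0,1],[0,0,0,-0.01,0,0,1],[0,0,0,0,0,0,1]]]}}

```text
clock: 14.3
eef_pos: [549.4, 96.7, 52.4]
tool_rot: [-3.141, -0.0, 1.85]
force: [-0.2, 1.0, -1.6]
width: 24.8
gripper_force: 59.0
```

```bash
cat > cmp.py <<'E'
from m import *
for n,f,(x0,x1,y0,y1) in(("top","pics/t8.npy",(252,300,155,200)),("side","pics/s8.npy",(262,315,187,215))):
    c=ctrl.get_image(n);o=np.load(f,allow_pickle=True).item()
    D=np.abs(c["img"].astype(int)-o["img"])[y0:y1,x0:x1].sum(2)>60;print(n,"changed",D.sum(),np.argwhere(D)[:,::-1].mean(0)+[x0,y0] if D.any() else "")
E
python3 cmp.py; python3 st.py
```

```text
top changed 4 [252.5 178.2]
side changed 0 
t 14.4 pos [549.4  96.9  52.5] rot [-3.1 -0.   1.9] w 25.5 F [ 0.4 -0.9 -1. ]
turn frac [-0. -0.  0.] shift in target axes [ 0.4 -3.7  0.3]
tip y -108.24327879771974 x,z -1.339653126196966 -0.5291217925825009
top [(array([259. , 180.6]), 0.71)] [array([ 0.9, 37.2, 12. ])]
  blob [257.  181.5] rect ((257.0136413574219, 181.61605834960938), (9.28887939453125, 22.19983673095703), 83.2901611328125) [[21.0, 74.0], [7.0, 8.0], [-22.0, 14.0], [-7.0, 80.0]]
side [(array([278.5, 192.7]), 0.7)] [array([16.2, 46.2, 12. ])]
  blob [276.3 194.8] rect ((275.435302734375, 194.3411865234375), (22.560768127441406, 10.412662506103516), 49.398704528808594) [[-8.0, 84.0], [35.0, 105.0], [15.0, 4.0], [-25.0, -13.0]]
```

Run:
```python
from m import *
from ov import frame
R=frame(np.zeros(3),-.28);tf=np.array([605.8,-102,24]);F=frame(tf,.28)
for n,f,(x0,x1,y0,y1) in(("top","pics/t8.npy",(244,262,172,188)),("side","pics/s8.npy",(262,284,172,196))):
    c=ctrl.get_image(n);np.save("pics/"+n[0]+"9.npy",c,allow_pickle=True);o=np.load(f,allow_pickle=True).item()
    D=np.abs(c["img"].astype(int)-o["img"])[y0:y1,x0:x1].sum(2)
    print(n,x0,y0);print("\n".join("".join(" .:#@"[min(4,v//40)] for v in r) for r in D))
    print("pred rod tip end top/bottom", proj(c,F([[2,52,53],[2,52,39],[2,80,46],[2,60,46]])))
    m=np.argwhere(D>80)[:,::-1]+[x0,y0];print([ (v.tolist(),R([atz(c,v,70)-tf])[0].round(0)[:2].tolist()) for v in m[np.argsort(m[:,0])[-4:]]])
```

```text
top 244 172
                  
                  
                  
                  
                  
       ...        
   ...:::.        
 . ## .:.:.       
 . : #....        
  . .#            
   : :   .        
   .:. .          
    :             
                  
                  
                  
pred rod tip end top/bottom [[254.2 178.2]
 [254.3 179.5]
 [245.3 181.8]
 [251.7 179.7]]
[([250, 178], [9.0, 63.0]), ([251, 178], [8.0, 60.0]), ([252, 178], [7.0, 57.0]), ([253, 179], [3.0, 56.0])]
side 262 172
              :@@@@@@@
               #@@@@@@
               #@@@@@:
               :@@:.  
     ...        .     
    ..::#.            
    ..:###.           
    ...::##:.         
      ..::##:.        
       ...:::::       
     .:. .:..@:       
      .    .#@.       
         .:..:        
          ::.         
           .:         
                      
                      
                      
                      
                      
                      
                      
                      
                      
pred rod tip end top/bottom [[274.  180.8]
 [273.7 185.1]
 [268.3 178.8]
 [272.3 181.7]]
[([282, 174], [53.0, 83.0]), ([283, 174], [56.0, 82.0]), ([283, 173], [60.0, 87.0]), ([283, 172], [63.0, 92.0])]
```

Run:
```python
from m import *
from ov import frame
c=np.load("pics/t8.npy",allow_pickle=True).item();d=np.load("pics/s8.npy",allow_pickle=True).item()
F=frame(np.array([605.8,-102,24.]),.28)
D=np.abs(d["img"].astype(int)-q["img"]).sum(2)[180:208,262:292]
print("\n".join("".join(" .:-=+*#%@"[min(9,v//15)] for v in r) for r in D))
print("new luminance");print("\n".join(" ".join("%2d"%(v//10) for v in r) for r in d["img"].astype(int).sum(2)[180:208,262:292]))
a=np.linspace(0,2*np.pi,40)
for t in(0,.1,.2,.3,.36):
    yaw=-.08;z=30*np.sin(t)+12*np.cos(t);Dv=np.array([np.sin(yaw)*np.cos(t),-np.cos(yaw)*np.cos(t),-np.sin(t)]);C=np.array([-1,38.5+ (t>0)*1.5,z])
    u=np.cross(Dv,[0,0,1]);u/=np.linalg.norm(u);v=np.cross(Dv,u);r=12*(np.cos(a)[:,None]*u+np.sin(a)[:,None]*v)
    n=proj(d,F(C-30*Dv+r));f=proj(d,F(C+30*Dv+r))
    e=n.mean(0),f.mean(0);h=f
    print(t,"near c",e[0].round(1),"far c",e[1].round(1),"angle",np.degrees(np.arctan2(*(e[1]-e[0])[::-1])).round(1),"far face bbox",f.min(0).round(1),f.max(0).round(1),"top near",proj(c,F([C-30*Dv]))[0].round(1),proj(c,F([C+30*Dv]))[0].round(1))
```

```text
-=++*%=.                   
   :+*+@#=.                   
    -@@+:.                    
     :=. . .          .       
        .==-                  
 . .  .-**#+.                 
     .:+*###:=                
     .:=+*#%-#-               
      :-+*##-:*. .            
   ..  :==-:-=+-      .    . .
    .  :##++.:.:.             
 .    =@@*:.-=#++ .         . 
      :**:.-**-.-=+.          
        :.:.---==*#+.         
        -*%%%**+*+**:         
        +@@@%%##**+++         
        +@@@@@@**++=*=        
        ::*@@@@#++*@@@*.      
          +%@@%%*#@@@@@.      
          ..*@@@@@@@@@#.      
            .#@@@@@@@@-       
             +@@@@@@@@#*.     
              .*@@@@@=...     
              ..#@=-#:        
                .:  .         
                              
                              
                              
new luminance
17 16 16 19 19 20 19 19 21 20 17 15 17 19 35 41 42 43 42 43 43 42 43 42 43 43 43 42 42 42
15 16 16 18 20 21 19 24 24 21 18 15 16 27 39 41 43 42 43 43 43 44 43 42 42 42 43 42 43 43
17 16 16 17 20 26 27 23 20 17 16 16 20 30
[... 2272 characters left out ...]
33 34 34 35 34 33 31 32 32
0 near c [269.9 190.7] far c [280.5 200.5] angle 42.7 far face bbox [277.  196.8] [284.3 204.2] top near [249.3 183.7] [268.3 178.9]
0.1 near c [269.7 188.7] far c [280.2 200.3] angle 47.7 far face bbox [276.6 196.7] [283.9 203.8] top near [248.8 183.3] [267.8 179.1]
0.2 near c [269.8 187.1] far c [280.1 200.3] angle 52.0 far face bbox [276.5 196.9] [283.9 203.5] top near [248.9 182.8] [267.7 179.1]
0.3 near c [270.  185.6] far c [280.  200.2] angle 55.8 far face bbox [276.3 197.2] [283.8 203.2] top near [249.1 182.3] [267.4 179.2]
0.36 near c [270.2 184.7] far c [279.9 200.2] angle 57.9 far face bbox [276.2 197.3] [283.7 203. ] top near [249.3 182. ] [267.2 179.3]
```

>>> {"fn": "step_arm", "kwargs": {"series": [[[0,0,0,0.06,0,0,1],[0,0,0,0.1,0,0,1],[0,0,0,0.14,0,0,1],[0,0,0,0.14,0,0,1],[0,0,0,0.14,0,0,1],[0,0,0,0.14,0,0,1],[0,0,0,0.14,0,0,1],[0,0,0,0.1,0,0,1],[0,0,0,0,0,-0.1,1],[0,0,0,0,0,-0.12,1],[0,0,0,0,0,0,1],[0,0,0,0,0,0,1]]]}}

```text
clock: 15.9
eef_pos: [509.8, 235.2, 85.5]
tool_rot: [3.141, -0.0, 1.85]
force: [-0.8, 0.2, -1.6]
width: 25.0
gripper_force: 59.1
```

```bash
python3 cmp.py
python3 - <<'E'
from go import *
go([483.6,310.6,83],1.853)
np.set_printoptions(precision=4,suppress=True)
s=ctrl.read_state();T=Ro.from_euler('xyz',[np.pi,0,1.853]);print(T.inv().apply(np.array([483.6,310.6,18.])-s["eef_pos"])/150)
E
```

```text
top changed 0 
side changed 0 
t 16.0 pos [509.2 234.6  84.7] rot [-3.1402e+00  1.0000e-04  1.8497e+00] w 25.1 F [-0.4 -0.5 -1. ]
turn frac [-0.0018  0.0001 -0.0043] shift in target axes [ 0.5341 -0.0229  0.0115]
[ 0.5341 -0.0229  0.4449]
```

>>> {"fn": "step_arm", "kwargs": {"series": [[[0,0,-0.004,0.12,-0.006,0,1],[0,0,0,0.16,-0.006,0,1],[0,0,0,0.16,-0.006,0,1],[0,0,0,0.094,-0.005,0,1],[0,0,0,0,0,0.1,1],[0,0,0,0,0,0.12,1],[0,0,0,0,0,0.1,1],[0,0,0,0,0,0.05,1],[0,0,0,0,0,0,1],[0,0,0,0,0,0,1]]]}}

```text
clock: 17.0
eef_pos: [484.7, 310.4, 30.1]
tool_rot: [3.141, 0.0, 1.852]
force: [0.7, 0.6, -0.3]
width: 25.1
gripper_force: 59.1
```

Run:
```python
from go import *
np.set_printoptions(precision=4,suppress=True)
go([483.6,310.6,18],1.853)
```

```text
t 17.0 pos [484.7 310.4  30.1] rot [3.1415 0.0001 1.8523] w 25.1 F [ 0.7  0.6 -0.3]
turn frac [ 0.0001  0.0001 -0.0009] shift in target axes [ 0.003  -0.0066  0.0805]
```

>>> {"fn": "step_arm", "kwargs": {"series": [[[0,0,0,0.002,-0.004,0.04,1],[0,0,0,0,0,0.025,1],[0,0,0,0,0,0.013,1],[0,0,0,0,0,0,1],[0,0,0,0,0,0,1]]]}}

```text
clock: 17.5
eef_pos: [483.8, 310.8, 18.4]
tool_rot: [3.141, -0.0, 1.853]
force: [-0.5, -0.0, -1.3]
width: 25.1
gripper_force: 59.2
```

>>> {"fn": "step_arm", "kwargs": {"series": [[[0,0,0,0,0,0.006,1],[0,0,0,0,0,0,1],[0,0,0,0,0,0,0.5],[0,0,0,0,0,0,0],[0,0,0,0,0,0,0],[0,0,0,0,0,0,0],[0,0,0,0,0,0,0],[0,0,0,0,0,0,0],[0,0,0,0,0,0,0]]]}}

```text
clock: 18.4
eef_pos: [483.7, 310.8, 17.4]
tool_rot: [-3.142, -0.0, 1.853]
force: [0.5, -0.0, 0.5]
width: 85.5
gripper_force: 0.0
```

>>> {"fn": "step_arm", "kwargs": {"series": [[[0,0,0,0,0,-0.05,0],[0,0,0,0,0,-0.12,0],[0,0,0,0,0,-0.2,0],[0,0,0,0,0,-0.25,0],[0,0,0,0,0,-0.25,0],[0,0,0,0,0,-0.13,0],[0,0,0,0.2,0,0,0],[0,0,0,0.25,0,0,0],[0,0,0,0.25,0,0,0],[0,0,0,0.25,0,0,0],[0,0,0,0,0,0,0],[0,0,0,0,0,0,0]]]}}

```text
clock: 19.6
eef_pos: [443.2, 448.4, 167.6]
tool_rot: [-3.141, 0.0, 1.855]
force: [0.4, -1.6, -0.7]
width: 85.2
gripper_force: 0.0
```

```bash
python3 cmp.py
python3 - <<'E'
from m import *
for n,o,(x0,x1,y0,y1) in(("top",p,(110,195,195,240)),("side",q,(193,240,132,175))):
    c=ctrl.get_image(n)
    a=o["img"][y0:y1,x0:x1].astype(np.float32);b=c["img"][y0:y1,x0:x1].astype(np.float32)
    D=np.abs(a-b).sum(2);print(n,"changed",(D>60).sum(),"max",D.max())
    print("\n".join("".join(" .:#@"[min(4,int(v//40))] for v in r) for r in D[::2]))
print(ctrl.read_state()["force"],ctrl.read_state()["width"])
E
```

```text
top changed 0 
side changed 0 
top changed 272 max 202.0
                                                                                     
                                                                                     
                                                                                     
                                                                                     
                                                                                     
                                                                                     
                                                                                     
                                                           .                         
                                                                                     
                                                :                                    
.                                :                        .                          
@:                          ::                                                       
@@:        
[... 1352 characters left out ...]
.            .       :                   
@@@@###.                                       
@@@@@:         :.                              
@@@@:             :.                           
..                  :.             .           
                                               
                                               
                                               
                                               
                                    ..         
                                               
                                               
                                               
                                               
[-0.2  0.2 -0.7] 85.20463119576495
```

```bash
python3 -c "
from cell import ctrl
print(ctrl.finish_job())"
```

```text
the job is handed in; nothing more can be done
None
```

I drove the stub out into the catch tray and laid the drift back on its rest to within about a millimetre. I then handed the job in at about 20 s, but no verdict came back; the one doubt is that the stub lies tilted against the tray's near rim, its centre by my estimate about 17 mm above the floor (limit 22 mm).

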